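Shut the tube box, slide its tray home and latch the sample rack

TASK

The white tube box has just been loaded: gently swing its hinged lid fully shut, without leaning on the box or the lid. Then push the tray it stands in all the way into the steel sample rack, and finally press the rack's drop latch fully down to lock the tray in. Leave the other things on the bench where they are.

Things in the scene. Friction and masses are not known exactly. Their poses are not given: they have to be found in the camera images.
- rack: fixed steel sample rack: open-fronted sheet-metal housing 190 deep (x) x 180 wide (y) x 100 high, standing on the bench. Origin at the centre of its underside; its x axis points from the open front to the back, y to its left seen from the robot, z up. The tray slides out of its front along -x. A small loose white tube rack (25 mm high) stands on its top.
- tray (a joint): how far the tray is pulled out of the rack, m: 0 = shut home, 0.205 = fully out. It slides stiffly (about 2 N) and stays where left. The tray is an open aluminium tray 162 x 150 mm, walls 24 mm, with an upright front panel 12 thick, 172 wide, whose top is 75 mm above the bench; when shut the panel's outer face lies 12 mm in front of the housing.
- tray_handle (a point): middle of the tray's handle, a horizontal round bar of 10 mm diameter, 70 mm long, parallel to the rack's y axis, its centre 24 mm in front of the outer face of the front panel and 51 mm above the bench.
- tubebox: white plastic tube box 130 x 130 x 50 mm full of capped tubes, standing loose in the tray with 6 mm of play at the sides, 12 mm front and back; its underside is 12 mm and its rim 62 mm above the bench. Origin at the centre of its underside; its own x axis points to the hinge side, which lies towards the rack's +y (left). Thin plastic: keep contact forces on it and on its lid below 30 N.
- boxlid (a joint): opening angle of the box's lid, rad: 0 = flat shut on the rim, 1.57 = upright, about 1.6 to 1.95 at the start, leaning outwards (2.1 at most). The hinge is stiff (0.08 N m, under 1 N at the edge): the lid stays at any angle and must be pushed all the way down. The lid is a plain white plate 136 x 130 x 6 mm.
- boxlid_hinge (a point): middle of the lid's hinge line, on the box's rim at its hinge side; the line is parallel to the box's y axis (along the rack's x). The lid's underside passes through this line; its outer face is 6 mm from it.
- boxlid_edge (a point): middle of the lid's free edge, 136 mm from the hinge line, at mid-thickness.
- latch (a joint): how far the drop latch is pressed, m: 0 = raised (0 to 0.005 at the start), 0.030 = fully down. It moves straight down, needs about 3 N and stays where left. It goes down in front of the tray's panel, so the tray must be home first.
- latch_top (a point): centre of the top face of the latch's round head, 26 mm diameter, 8 mm thick, facing up; 150 mm above the bench when raised, 120 mm when down. It stands on a small bracket at the right (-y) end of the rack's front upper edge, 19 mm in front of the housing's front and 62 mm from the rack's middle.
- smallrack: bystander: white tube rack 60 x 100 x 25 mm lying loose on top of the sample rack; origin under its centre.
- reagent: bystander: small bottle, diameter 54, height 100 mm, standing on the bench to the right of the tray; origin under its centre.
- beaker: bystander: white plastic beaker, diameter 60, height 80 mm, standing on the bench to the left of the open tray; origin under its centre.
- pen: bystander: black marker pen 130 mm long, 12 mm thick, lying to the right of the tray; origin under its middle.
- bluebox: bystander: closed blue box 130 x 130 x 55 mm standing far to the left; origin under its centre.
Things that resemble listed ones, but are neither listed nor needed, are in the scene too. What is shaped like the tubebox but pink is not meant.

How it is judged:
On the way, in this order (a step that is already met when the one before it is completed fails the run):
1. the lid is shut while the tray is still out (value of joint boxlid below 0.05 rad and value of joint tray above 0.12 m), for 0.2 s.
2. the tray is pushed home with the lid shut (value of joint tray below 0.005 m and value of joint boxlid below 0.05 rad), for 0.2 s.
3. the latch is pressed down (value of joint latch above 0.026 m and value of joint tray below 0.006 m), for 0.2 s.
At the end, for the whole second after the job is handed in: Lid within 0.05 rad of shut, tray within 6 mm of home, latch pressed at least 26 of its 30 mm, the tube box upright (within 0.06 rad) in the tray inside the rack (its centre between 35 mm in front of and 5 mm behind the rack's) and at rest (all of step 3 and value of joint boxlid below 0.05 rad and x of tubebox in the frame of rack between -0.035 and 0.005 m and angle between tubebox's own z axis and vertical below 0.06 rad and linear speed of tubebox below 0.02 m/s); the robot touches nothing.
It fails at once if more than 30 N between the robot and the tube box or its lid (contact force between any of the arm, the fingers and tubebox above 30 N).
It fails at once if a bystander (small rack, bottle, beaker, pen, blue box) moved more than 30 mm (distance of any of smallrack, reagent, beaker, pen, bluebox from where it was at the start of the episode above 0.03 m).
It also fails if it takes over 58 s, if anything falls off the work surface, if the arm or the gripper's body presses on something with over 40 N, if the wrist force passes 120 N, or if a joint passes its speed limit or range.

ROBOT

A 6-joint arm with a two-finger parallel gripper is mounted at the origin on the work surface. World frame = base frame: x ahead of the robot, y to its left, z up, the work surface at z = 0. Lengths are in m, angles in rad, forces in N, time in s.
With the tool pointing down it reaches from about 0.3 to 0.95 m from the base axis. Payload 3.1 kg.
Tool frame: the origin (TCP) lies on the centre line of the jaws, within the pads' length; the fingertips stand 8 mm ahead of it and the grasp point (between the pads) lies 11 mm behind it; z points along the fingers, y is the line along which they close (so a half turn about z gives the same grasp; the last joint's range is limited). The gripper opens to 85 mm and grips with 20 to 120 N. Pads are 22 mm wide; open, the fingers measure 114 mm over their backs; the gripper's body (76 mm by 85 mm) begins 54 mm behind the grasp point. The pads swing forward as they close: fully open they stand 13 mm farther back than shut.
Start: joints at [1.077, 0.308, 1.634, -0, 1.2, -0.07], TCP at [0.257, 0.57, 0.239] pointing down, gripper open.
Joint ranges: [-3.06, 3.06], [-0.79, 1.96], [0.05, 2.63], [-1.19, 4.34], [0.05, 2.64], [-2.94, 2.94]. Speed limits (rad/s): [2.79, 2.79, 3.14, 3.14, 3.14, 3.14].

INTERFACE

Orientations are given as a rotation vector (axis times angle).
In Python, from bench import * gives the robot as it stands.
- The arm moves only by the shell command python3 -m handwheel 'ROWS' [FORCE]. ROWS is JSON, one flat list of numbers, 7 for each row, row after row: the shift along the tool's x, y, z in units of 0.15 m (1.0 is 0.15 m), then the turn, a rotation vector about the tool's x, y, z in units of 45 degrees (1.0 is 45 degrees), then the closure, from 0 (fully open) to 1 (shut). In form: [tx, ty, tz, rx, ry, rz, hand, tx, ty, tz, rx, ry, rz, hand, ...]. A call has 1 to 5 rows; each row is the pose to reach, as a shift and turn from the pose commanded when the call began, along the tool's axes at that moment; what a row does not reach only later rows make up. A row lasts 1/8 s, in which the tool goes at most 62.5 mm and 10.7 degrees, less where a joint would pass 70% of its speed; a pose out of reach is approached as far as the arm can. A call with a number of a shift or a turn outside -1 to 1 is refused whole. A call with a gripper value outside its range is refused whole. The fingers move at their own pace and stop on an object; FORCE is the grip in N (left out, the last holds). Time passes only in rows, so rows that repeat a pose let the fingers close. It gives the time, the measured TCP pose, the force, the opening and the grip force at its end, in the units of the state.
- get_obs(): the state, without advancing time (a new reading comes with each control period).
- capture(name): name is "scene" or "top" or "wrist"; returns a dict with "image" (480x640x3 uint8, red, green, blue), "K" (3x3 intrinsics, pixels), "R" (3x3) and "t" (3): a world point X has camera coordinates R X + t. Camera axes: x right, y down, z forward; pixel columns grow to the right and rows downward; lengths in m; the calibration is good to about 2 mm. A picture is of the moment at which its call begins. There is no depth.
- close_job(): hands the job in; it is judged then, once.
The state is a dict: "time": time; "joints": joint angles; "joint_velocities": joint speeds; "joint_torque": joint torques, N m; "position": TCP position; "eef_rot": TCP orientation; "force": force on the tool from outside, world axes, zero at the start; "ft_torque": the same for the moment, N m; "gripper_width": finger opening in m; "gripper_force": force on a finger pad.
Only numpy, scipy, OpenCV 4.12 (cv2) and the standard library are available. Lean on these libraries where they do the work, as an engineer would, in place of code of your own. Each camera call takes 0.05 s, during which the arm holds its last target. There are 200 camera calls.

## Working session

There is one attempt and no reset: what is moved stays moved. The work goes in short steps, Python scripts to look and compute and a shell command to move; the robot and the scene stay as the last step left them, time stands still between calls to the robot, and variables do not carry over. Pictures are saved under pics/ and viewed, at most 10 in all, crops included, and the job is handed in when it is done.

```bash
mkdir -p pics; ls; python3 - <<'E'
from bench import *
import cv2,numpy as np
o=get_obs();print({k:np.round(v,3) for k,v in o.items()})
for n in("scene","top"):
    c=capture(n);cv2.imwrite(f"pics/{n}0.png",c["image"][:,:,::-1])
    print(n,c["K"].round(1).tolist(),c["R"].round(3).tolist(),c["t"].round(3).tolist())
E
```

```text
pics
{'time': np.float64(0.0), 'joints': array([ 1.077,  0.309,  1.635,  0.   ,  1.2  , -0.07 ]), 'joint_velocities': array([ 0.001, -0.   , -0.001, -0.   ,  0.002, -0.001]), 'joint_torque': array([-2.0000e-03, -4.1526e+01, -2.7666e+01, -0.0000e+00,  1.1000e-02,
        0.0000e+00]), 'position': array([0.257, 0.569, 0.238]), 'eef_rot': array([-0.661, -3.071,  0.004]), 'force': array([-0.531,  0.759,  0.343]), 'ft_torque': array([ 0.054,  0.011, -0.023]), 'gripper_force': np.float64(0.0), 'gripper_width': np.float64(0.085)}
scene [[492.5, 0.0, 326.2], [0.0, 492.5, 230.6], [0.0, 0.0, 1.0]] [[0.588, 0.808, 0.002], [0.625, -0.454, -0.635], [-0.513, 0.375, -0.773]] [-0.491, -0.27, 1.389]
top [[580.1, 0.0, 325.2], [0.0, 580.1, 236.4], [0.0, 0.0, 1.0]] [[-0.025, -1.0, 0.004], [-0.975, 0.023, -0.22], [0.22, -0.009, -0.975]] [0.137, 0.665, 1.154]
```

View pics/scene0.png

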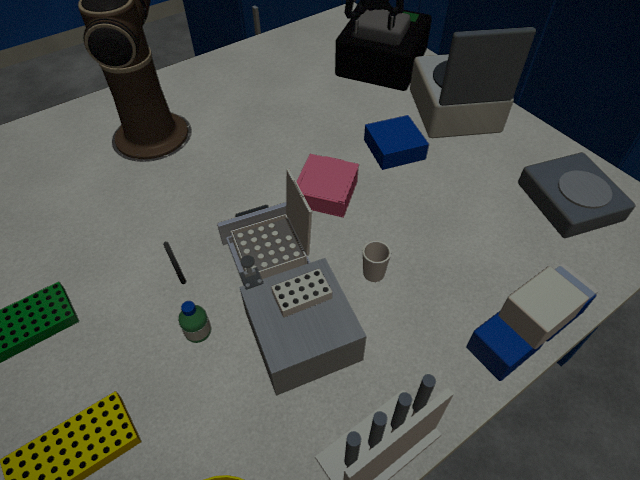

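View pics/top0.png

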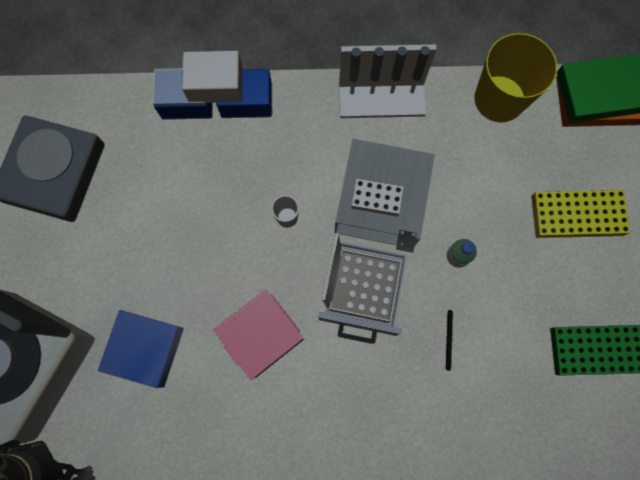

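The white tube box with its lid up is in the tray (top ~368,283; scene ~268,243). The pink box (top 258,335) is closed and outside the tray, so it isn't meant. The blue box is at top 140,348, the beaker 286,210, the bottle 461,252, the pen 449,340 and the latch 408,238. I'll enlarge to confirm and measure.

```bash
cat >h.py <<'E'
from bench import *
import cv2,numpy as np
def ray(c,u,v,z):
    d=c["R"].T@np.linalg.inv(c["K"])@[u,v,1]; o=-c["R"].T@c["t"]
    return o+d*(z-o[2])/d[2]
def proj(c,X):
    p=c["K"]@(c["R"]@np.asarray(X,float)+c["t"]); return p[:2]/p[2]
def tri(c1,p1,c2,p2):
    P=[c["K"]@np.c_[c["R"],c["t"]] for c in(c1,c2)]
    X=cv2.triangulatePoints(P[0],P[1],np.array(p1,float),np.array(p2,float))[:,0];return X[:3]/X[3]
E
python3 - <<'E'
from h import *
t=cv2.imread("pics/top0.png")[130:350,300:500]; s=cv2.imread("pics/scene0.png")[160:400,205:375]
g=lambda i:cv2.convertScaleAbs(cv2.resize(i,(400,560) if i is s else (400,440),interpolation=cv2.INTER_CUBIC),alpha=1.4,beta=10)
a=cv2.resize(t,(400,440),interpolation=cv2.INTER_CUBIC);b=cv2.resize(s,(400,565),interpolation=cv2.INTER_CUBIC)
im=np.zeros((565,800,3),np.uint8);im[:440,:400]=a;im[:,400:]=b
cv2.imwrite("pics/crop.png",cv2.convertScaleAbs(im,alpha=1.5,beta=10))
E
```

```text
(no output)
```

View pics/crop.png

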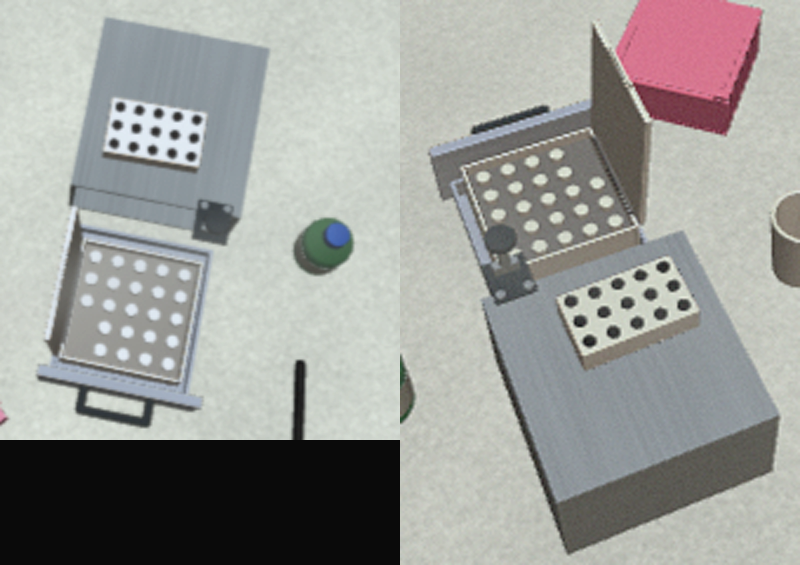

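The crop shows the white box in the aluminium tray with its lid upright on the left (+y) side, and the latch at the rack's front right. I'll fit the rack pose, tray travel, lid angle and box offset to both views.

```bash
cat >fit.py <<'E'
from h import *
from scipy.optimize import least_squares
ct,cs=capture("top"),capture("scene")
T=lambda u,v:(ct,(300+u/2,130+v/2)); S=lambda u,v:(cs,(205+u/2.353,160+v/2.353)); S2=lambda u,v:S(u-400,v)
def W(p,X): c,s=np.cos(p[2]),np.sin(p[2]); return np.array([p[0]+c*X[0]-s*X[1],p[1]+s*X[0]+c*X[1],X[2]])
# local points; p: x,y,yaw,d,lid,bx(box x rel. tray centre),by
def pts(p):
    d,a,bx,by=p[3:]
    H=lambda sx,sy:[.095*sx,.09*sy,.1]
    pf=-.095-.012-d            # panel outer face
    b=lambda sx,sy:[bx+.065*sx,by+.065*sy,.062]
    e=lambda sx,r,n:[bx+.065*sx,by+.065-r*np.cos(a)+n*np.sin(a),.062+r*np.sin(a)+n*np.cos(a)]
    return [(T(107,18),H(1,1)),(T(268,48),H(1,-1)),(T(72,187),H(-1,1)),
     (S2(485,300),H(-1,-1)),(S2(683,232),H(-1,1)),(S2(777,412),H(1,1)),(S2(558,500),H(1,-1)),
     (T(38,374),[pf,.086,.075]),(T(202,403),[pf,-.086,.075]),(S2(431,152),[pf,-.086,.075]),
     (T(115,418),[pf-.024,0,.054]),
     (T(62,358),b(-1,1)),(T(183,382),b(-1,-1)),(T(203,262),b(1,-1)),(S2(462,167),b(-1,-1)),(S2(638,232),b(1,1)),
     (S2(592,22),e(-1,.136,.006)),(S2(650,122),e(1,.136,.006))]
def res(p): return np.concatenate([proj(o[0],W(p,X))-o[1] for o,X in pts(p)])
r=least_squares(res,[.65,.05,-.1,.2,1.75,-.2,0],loss="soft_l1")
p=r.x
if __name__=="__main__":
    print(p.round(4)); print(res(p).reshape(-1,2).round(1).tolist())
    np.save("p.npy",p)
    d,a,bx,by=p[3:]
    pf=-.107-d
    for n,X in dict(hinge=[bx,by+.065,.062],edge=[bx,by+.065-.136*np.cos(a),.062+.136*np.sin(a)],panel=[pf,0,.075],handle=[pf-.024,0,.051],latch=[-.114,-.062,.15],boxc=[bx,by,.012]).items(): print(n,W(p,X).round(4))
    print("latchpix",proj(ct,W(p,[-.114,-.062,.15])),proj(cs,W(p,[-.114,-.062,.15])))
    for n,u,v,z in(("beaker",286,203,.08),("bottle",467,246,.1),("pen",449,340,.012)): print(n,ray(ct,u,v,z).round(3))
E
python3 fit.py
```

```text
[ 7.6420e-01 -8.9000e-03 -2.1920e-01  1.8280e-01  1.6302e+00 -2.0320e-01
  1.4000e-03]
[[-1.8, -0.4], [0.3, 0.0], [-1.0, -0.9], [-2.5, -0.6], [-0.9, -1.7], [1.1, 0.1], [-0.6, 0.9], [-0.4, -0.7], [0.3, 1.2], [-2.4, -0.8], [-0.4, -2.4], [-1.0, -0.6], [0.0, -0.4], [0.4, -1.0], [-2.0, 0.4], [-0.1, -2.6], [0.3, -0.9], [-0.5, -0.3]]
hinge [0.5803 0.1001 0.062 ]
edge [0.582  0.108  0.1978]
panel [0.4814 0.0541 0.075 ]
handle [0.4579 0.0594 0.051 ]
latch [ 0.6395 -0.0446  0.15  ]
boxc [0.5661 0.0367 0.012 ]
latchpix [408.99660078 240.02297166] [246.36321768 259.55857588]
beaker [0.742 0.202 0.08 ]
bottle [ 0.635 -0.172  0.1  ]
pen [ 0.448 -0.14   0.012]
```

```bash
cat >go.py <<'E'
# python3 go.py lx ly tipz ... : shift (tool units) and turn to rack-local targets, tool pointing down, tool y along rack y
from h import *
import sys
from scipy.spatial.transform import Rotation as Ro
def where():
    p=np.load("p.npy");o=get_obs();c,s=np.cos(p[2]),np.sin(p[2])
    R=Ro.from_rotvec(o["eef_rot"]);q=o["position"];dx,dy=q[0]-p[0],q[1]-p[1]
    print("t",round(float(o["time"]),2),"local tip",np.round([c*dx+s*dy,-s*dx+c*dy,q[2]-.008],4),"F",np.round(o["force"],1),"w",round(float(o["gripper_width"]),3))
    Rt=Ro.from_matrix(np.array([[-c,-s,0],[-s,c,0],[0,0,-1]]))
    print("turn units",((R.inv()*Rt).as_rotvec()/(np.pi/4)).round(3))
    return p,R,q
if __name__=="__main__":
    p,R,q=where();a=np.array(sys.argv[1:],float).reshape(-1,3);c,s=np.cos(p[2]),np.sin(p[2])
    for l in a:
        W=np.array([p[0]+c*l[0]-s*l[1],p[1]+s*l[0]+c*l[1],l[2]+.008]);print(l,"world",W.round(3),"->",(R.inv().apply(W-q)/.15).round(3))
E
python3 go.py -.205 .13 .26 -.205 .13 .16
```

```text
t 0.2 local tip [-0.621   0.454   0.2305] F [-0.1  0.2  0.4] w 0.085
turn units [-0.002 -0.    -0.261]
[-0.205  0.13   0.26 ] world [0.592 0.163 0.268] -> [-3.154 -1.551 -0.195]
[-0.205  0.13   0.16 ] world [0.592 0.163 0.168] -> [-3.154 -1.55   0.472]
```

```bash
python3 -m handwheel '[0,0,-0.2,0,0,0,1, -0.4,-0.2,-0.2,0,0,0,1, -0.75,-0.37,-0.2,0,0,0,1, -1,-0.49,-0.2,0,0,0,1]'
python3 -m handwheel '[-0.35,-0.17,0,0,0,0,1, -0.7,-0.34,0,0,0,0,1, -1,-0.49,0,0,0,0,1]'
python3 -m handwheel '[-0.35,-0.17,0,0,0,0,1, -0.7,-0.34,0,0,0,0,1, -1,-0.49,0,0,0,0,1,-1,-0.49,0,0,0,-0.2,1,-1,-0.49,0,0,0,-0.26,1]'
python3 go.py -.205 .13 .26 -.205 .13 .16
```

```text
time: 0.7
position: [0.3647, 0.439, 0.2692]
eef_rot: [0.662, 3.071, -0.001]
force: [-0.1, 0.4, -0.3]
gripper_width: 0.0119
gripper_force: 0.0
time: 1.08
position: [0.4711, 0.3105, 0.2692]
eef_rot: [0.662, 3.071, -0.0]
force: [0.2, 0.7, 0.7]
gripper_width: 0.0001
gripper_force: 0.0
time: 1.7
position: [0.5769, 0.1825, 0.2688]
eef_rot: [-0.344, -3.122, 0.0]
force: [0.7, -0.9, 0.0]
gripper_width: 0.0005
gripper_force: 0.0
t 1.7 local tip [-0.2245  0.1461  0.2608] F [ 0.7 -0.9  0. ] w 0.001
turn units [-0.    -0.001 -0.   ]
[-0.205  0.13   0.26 ] world [0.592 0.163 0.268] -> [-0.13  -0.107  0.005]
[-0.205  0.13   0.16 ] world [0.592 0.163 0.168] -> [-0.13  -0.107  0.672]
```

```bash
python3 -m handwheel '[-0.13,-0.08,0.1,0,0,0,1, -0.13,-0.08,0.4,0,0,0,1, -0.13,-0.08,0.65,0,0,0,1, -0.13,-0.08,0.65,0,0,0,1]'
python3 go.py -.205 .087 .162  -.205 .0523 .158 -.205 .0212 .1425 -.205 -.0027 .117 -.205 -.0141 .0937 -.205 -.018 .0767 -.205 -.019 .068
```

```text
time: 2.2
position: [0.5898, 0.1662, 0.1667]
eef_rot: [-0.344, -3.113, 0.005]
force: [0.4, 0.1, -0.1]
gripper_width: 0.0002
gripper_force: 0.0
t 2.2 local tip [-0.2083  0.1329  0.1587] F [ 0.4  0.1 -0.1] w 0.0
turn units [-0.006 -0.011 -0.002]
[-0.205  0.087  0.162] world [0.583 0.121 0.17 ] -> [-0.022 -0.306 -0.021]
[-0.205   0.0523  0.158 ] world [0.575 0.087 0.166] -> [-0.023 -0.538  0.007]
[-0.205   0.0212  0.1425] world [0.569 0.056 0.15 ] -> [-0.024 -0.744  0.111]
[-0.205  -0.0027  0.117 ] world [0.564 0.033 0.125] -> [-0.025 -0.903  0.282]
[-0.205  -0.0141  0.0937] world [0.561 0.022 0.102] -> [-0.027 -0.978  0.438]
[-0.205  -0.018   0.0767] world [0.56  0.018 0.085] -> [-0.028 -1.004  0.551]
[-0.205 -0.019  0.068] world [0.56  0.017 0.076] -> [-0.029 -1.01   0.609]
```

```bash
python3 -m handwheel '[-0.02,-0.15,0,0,0,0,1, -0.02,-0.25,0,0,0,0,1, -0.02,-0.32,0,0,0,0,1, -0.02,-0.39,0,0,0,0,1, -0.02,-0.46,0,0,0,0,1]'
python3 -m handwheel '[0,-0.07,0,0,0,0,1, 0,-0.14,0.04,0,0,0,1, 0,-0.21,0.07,0,0,0,1, 0,-0.28,0.11,0,0,0,1, 0,-0.34,0.17,0,0,0,1]'
python3 -m handwheel '[0,-0.05,0.05,0,0,0,1, 0,-0.1,0.11,0,0,0,1, 0,-0.14,0.18,0,0,0,1, 0,-0.17,0.24,0,0,0,1,0,-0.17,0.24,0,0,0,1]'
python3 go.py -.205 -.0141 .0937 -.205 -.018 .0767
python3 - <<'E'
from h import *
cv2.imwrite("pics/lid1.png",cv2.convertScaleAbs(cv2.resize(capture("scene")["image"][140:340,180:400,::-1],(660,600)),alpha=1.5))
E
```

```text
time: 2.82
position: [0.581, 0.0991, 0.1723]
eef_rot: [0.344, 3.122, 0.001]
force: [0.3, 0.8, -1.4]
gripper_width: -0.0001
gripper_force: 0.3
time: 3.45
position: [0.5697, 0.0492, 0.1458]
eef_rot: [0.344, 3.123, -0.0]
force: [-0.7, 0.2, 0.5]
gripper_width: -0.0001
gripper_force: 0.3
time: 4.08
position: [0.5632, 0.0248, 0.109]
eef_rot: [-0.345, -3.12, 0.0]
force: [0.0, -0.3, -0.0]
gripper_width: 0.0
gripper_force: 0.0
t 4.08 local tip [-0.2035 -0.0108  0.101 ] F [ 0.  -0.3 -0. ] w 0.0
turn units [-0.001 -0.003 -0.001]
[-0.205  -0.0141  0.0937] world [0.561 0.022 0.102] -> [ 0.01  -0.022  0.049]
[-0.205  -0.018   0.0767] world [0.56  0.018 0.085] -> [ 0.009 -0.048  0.162]
```

View pics/lid1.png

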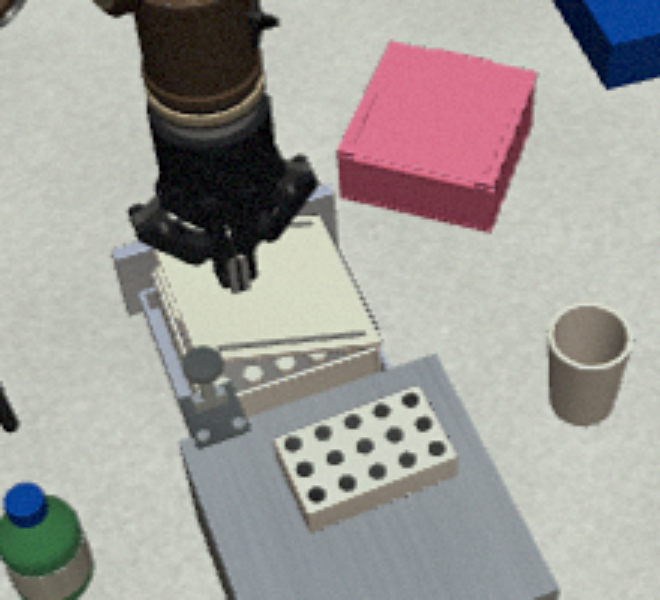

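The lid is about 15–20° open and follows the fingertip, which is at about (237,285) in the crop. I'll ease it down in small steps.

```bash
python3 -m handwheel '[0,-0.04,0.04,0,0,0,1, 0,-0.08,0.08,0,0,0,1, 0,-0.12,0.12,0,0,0,1, 0,-0.12,0.16,0,0,0,1,0,-0.12,0.16,0,0,0,1]'
python3 -m handwheel '[0,0,0.02,0,0,0,1, 0,0,0.03,0,0,0,1,0,0,0.03,0,0,0,1]'
python3 -m handwheel '[0,0,0.01,0,0,0,1,0,0,0.01,0,0,0,1]'; python3 go.py
```

```text
time: 4.75
position: [0.5596, 0.0074, 0.0855]
eef_rot: [-0.345, -3.121, 0.0]
force: [-1.2, 0.5, 1.1]
gripper_width: -0.0
gripper_force: 0.0
time: 5.12
position: [0.5603, 0.0076, 0.0817]
eef_rot: [-0.344, -3.123, -0.0]
force: [-0.7, 0.5, 0.0]
gripper_width: 0.0004
gripper_force: 0.0
time: 5.38
position: [0.5602, 0.0075, 0.0802]
eef_rot: [-0.344, -3.123, -0.0]
force: [0.5, 0.3, 0.3]
gripper_width: 0.0002
gripper_force: 0.0
t 5.38 local tip [-0.2027 -0.0284  0.0722] F [0.5 0.3 0.3] w 0.0
turn units [-0. -0. -0.]
```

```bash
for i in 1; do :; done
python3 -m handwheel '[0,0,0.01,0,0,0,1,0,0,0.01,0,0,0,1]' | grep -E 'pos|force: \['
python3 -m handwheel '[0,0,0.01,0,0,0,1,0,0,0.01,0,0,0,1]' | grep -E 'pos|force: \['
python3 -m handwheel '[0,0,0.006,0,0,0,1,0,0,0.006,0,0,0,1]' | grep -E 'pos|force: \['
```

```text
position: [0.5602, 0.0075, 0.0787]
force: [-0.9, 0.4, 0.3]
position: [0.5602, 0.0075, 0.0771]
force: [-0.1, -0.3, -0.7]
position: [0.5604, 0.0075, 0.0768]
force: [-1.6, 0.1, 4.4]
```

```bash
python3 -m handwheel '[0,0,0.004,0,0,0,1,0,0,0.004,0,0,0,1]' | grep -E 'pos|force: \['
python3 -m handwheel '[0,0,-0.1,0,0,0,1,0.3,0,-0.4,0,0,0,1,0.65,0,-0.4,0,0,0,1,1,0,-0.4,0,0,0,1,1,0.2,-0.4,0,0,0,1]'
python3 - <<'E'
from h import *
a=cv2.resize(capture("scene")["image"][190:280,210:330,::-1],(800,600),interpolation=cv2.INTER_CUBIC)
cv2.imwrite("pics/lid2.png",cv2.convertScaleAbs(a,alpha=1.5))
E
python3 go.py -.345 .025 .15 -.345 .025 .038
```

```text
position: [0.5608, 0.0073, 0.0768]
force: [-1.4, -0.0, 6.6]
time: 7.0
position: [0.4133, 0.069, 0.1339]
eef_rot: [-0.346, -3.115, 0.002]
force: [0.8, -0.1, -0.8]
gripper_width: -0.0002
gripper_force: 0.0
t 7.05 local tip [-0.3551  0.0038  0.1277] F [1.6 1.7 0.3] w 0.0
turn units [ 0.003 -0.    -0.002]
[-0.345  0.025  0.15 ] world [0.433 0.091 0.158] -> [-0.067  0.142 -0.148]
[-0.345  0.025  0.038] world [0.433 0.091 0.046] -> [-0.067  0.14   0.598]
```

View pics/lid2.png

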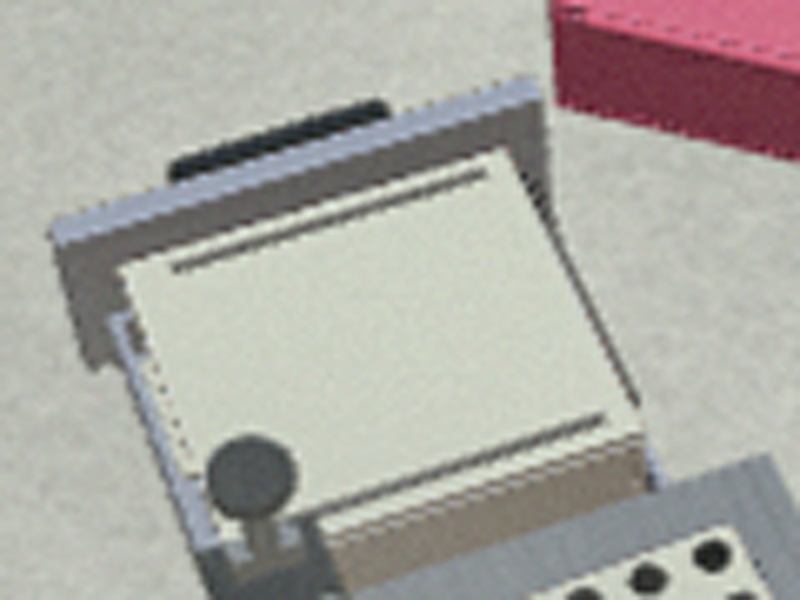

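The lid lies flat on the rim: its outline runs (125,265)–(500,150)–(640,430), and the gap at the near edge is even. Next I'll push the handle bar (170,170)–(390,105).

```bash
python3 -m handwheel '[0,0.12,0.2,0,0,0,1,0,0.12,0.45,0,0,0,1,0,0.12,0.6,0,0,0,1,0,0.12,0.6,0,0,0,1]'
python3 -m handwheel '[-0.1,0,0,0,0,0,1,-0.2,0,0,0,0,0,1,-0.3,0,0,0,0,0,1,-0.4,0,0,0,0,0,1,-0.4,0,0,0,0,0,1]'
python3 go.py -.147 .025 .038
python3 - <<'E'
from h import *
a=cv2.resize(capture("top")["image"][200:360,280:440,::-1],(560,560),interpolation=cv2.INTER_CUBIC)
b=capture("scene")["image"][160:320,180:340,::-1];b=cv2.resize(b,(560,560))
cv2.imwrite("pics/push1.png",cv2.convertScaleAbs(cv2.resize(np.hstack([a,b]),(800,400)),alpha=1.5))
E
```

```text
time: 7.55
position: [0.4233, 0.0867, 0.0447]
eef_rot: [-0.343, -3.119, 0.001]
force: [-0.5, -0.3, 0.7]
gripper_width: 0.0001
gripper_force: 0.0
time: 8.18
position: [0.4861, 0.0735, 0.0465]
eef_rot: [0.345, 3.118, 0.001]
force: [-0.1, 0.3, 0.3]
gripper_width: -0.0001
gripper_force: 0.0
t 8.18 local tip [-0.2894  0.02    0.0385] F [-0.1  0.3  0.3] w -0.0
turn units [ 0.001  0.006 -0.001]
[-0.147  0.025  0.038] world [0.626 0.047 0.046] -> [-0.949  0.034  0.008]
```

View pics/push1.png

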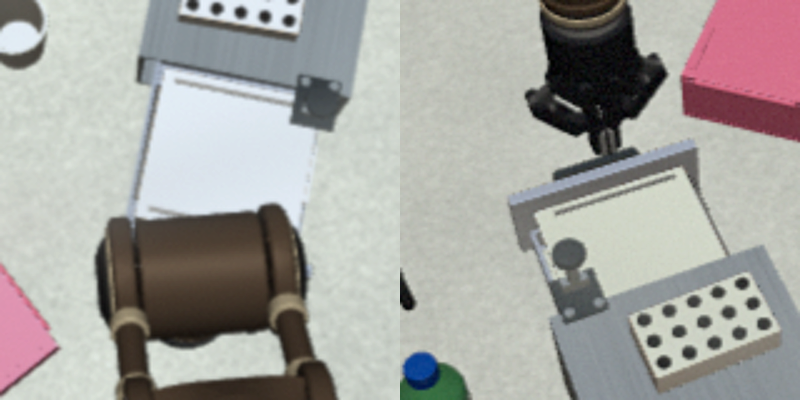

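The tray is sliding in, the finger is centred on the bar at about (605,150), and the lid stays shut.

```bash
python3 -m handwheel '[-0.12,0,0,0,0,0,1,-0.24,0,0,0,0,0,1,-0.36,0,0,0,0,0,1,-0.48,0,0,0,0,0,1,-0.6,0,0,0,0,0,1]' | grep -E 'pos|force: \['
python3 -m handwheel '[-0.1,0,0,0,0,0,1,-0.18,0,0,0,0,0,1,-0.24,0,0,0,0,0,1,-0.28,0,0,0,0,0,1,-0.3,0,0,0,0,0,1]'| grep -E 'pos|force: \['
python3 go.py -.147 .025 .038
python3 -m handwheel '[-0.02,0,0,0,0,0,1,-0.02,0,0,0,0,0,1]'| grep -E 'pos|force: \['
python3 -m handwheel '[-0.02,0,0,0,0,0,1,-0.02,0,0,0,0,0,1]'| grep -E 'pos|force: \['
```

```text
position: [0.5685, 0.0539, 0.0448]
force: [-3.1, -1.1, 1.7]
position: [0.615, 0.0446, 0.0458]
force: [-2.7, -0.0, -0.2]
t 9.53 local tip [-0.1573  0.0198  0.0378] F [-2.7 -0.  -0.2] w -0.0
turn units [ 0.  0. -0.]
[-0.147  0.025  0.038] world [0.626 0.047 0.046] -> [-0.069  0.035 -0.002]
position: [0.6182, 0.044, 0.046]
force: [-0.9, -0.3, -0.6]
position: [0.6212, 0.0433, 0.0461]
force: [0.5, -0.0, -0.2]
```

```bash
python3 -m handwheel '[-0.02,0,0,0,0,0,1,-0.02,0,0,0,0,0,1]'| grep -E 'pos|force: \['
python3 -m handwheel '[-0.02,0,0,0,0,0,1,-0.02,0,0,0,0,0,1]'| grep -E 'pos|force: \['
python3 -m handwheel '[-0.01,0,0,0,0,0,1,-0.01,0,0,0,0,0,1]'| grep -E 'pos|force: \['
python3 go.py
```

```text
position: [0.6242, 0.0425, 0.046]
force: [-0.5, 0.5, 1.3]
position: [0.6261, 0.0421, 0.0458]
force: [-2.8, 2.3, 1.9]
position: [0.626, 0.042, 0.0456]
force: [-6.6, 1.7, 5.1]
t 10.78 local tip [-0.1459  0.0196  0.0376] F [-6.6  1.7  5.1] w -0.0
turn units [-0.001 -0.005 -0.001]
```

```bash
python3 -m handwheel '[-0.01,0,0,0,0,0,1,-0.01,0,0,0,0,0,1,-0.01,0,0,0,0,0,1]'| grep -E 'pos|force: \['
python3 -m handwheel '[0.1,0,0,0,0,0,1,0.35,0,0,0,0,0,1,0.5,0,-0.3,0,0,0,1,0.5,-0.2,-0.7,0,0,0,1,0.5,-0.5,-1,0,0,0,1]'| grep -E 'pos|force: \['
python3 go.py -.114 -.062 .19 -.114 -.062 .152
python3 - <<'E'
from h import *
a=cv2.resize(capture("top")["image"][200:320,300:460,::-1],(480,360),interpolation=cv2.INTER_CUBIC)
b=capture("scene")["image"][190:310,190:350,::-1];b=cv2.resize(b,(800,600),interpolation=cv2.INTER_CUBIC)
cv2.imwrite("pics/home.png",cv2.convertScaleAbs(b,alpha=1.5))
E
```

```text
position: [0.6261, 0.0419, 0.0454]
force: [-8.8, 2.3, 7.6]
position: [0.5417, -0.012, 0.1943]
force: [0.9, -1.6, 0.9]
t 11.78 local tip [-0.2165 -0.0514  0.1863] F [ 0.9 -1.6  0.9] w 0.0
turn units [0.    0.007 0.003]
[-0.114 -0.062  0.19 ] world [ 0.639 -0.045  0.198] -> [-0.683 -0.072 -0.021]
[-0.114 -0.062  0.152] world [ 0.639 -0.045  0.16 ] -> [-0.682 -0.072  0.233]
```

View pics/home.png

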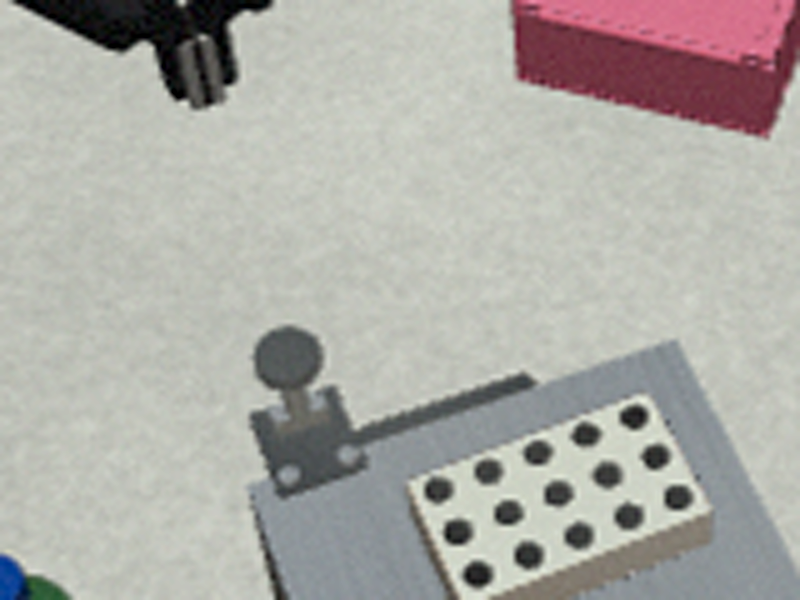

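The tray is home: only the handle bar (350,435)–(530,378) shows in front of the housing. The latch head is at (288,357) in the crop, which is (247.6,261.4) in the full image.

```bash
python3 - <<'E'
from h import *
c=capture("scene");print(ray(c,247.6,261.4,.148))
E
python3 -m handwheel '[-0.25,-0.07,0,0,0,0,1,-0.5,-0.07,0,0,0,0,1,-0.68,-0.07,0,0,0,0,1,-0.68,-0.07,0.1,0,0,0,1,-0.68,-0.07,0.2,0,0,0,1]'| grep -E 'pos|force: \['; python3 go.py -.114 -.062 .118
```

```text
[ 0.64314249 -0.04435242  0.148     ]
position: [0.6357, -0.0434, 0.1587]
force: [-0.4, -0.6, -0.3]
t 12.55 local tip [-0.1179 -0.0617  0.1507] F [-0.4 -0.6 -0.3] w -0.0
turn units [-0.    -0.005  0.   ]
[-0.114 -0.062  0.118] world [ 0.639 -0.045  0.126] -> [-0.027 -0.002  0.218]
```

```bash
python3 -m handwheel '[-0.03,0,0.03,0,0,0,1,-0.03,0,0.07,0,0,0,1,-0.03,0,0.11,0,0,0,1,-0.03,0,0.15,0,0,0,1,-0.03,0,0.18,0,0,0,1]'| grep -E 'pos|force: \['
for k in 1; do python3 -m handwheel '[0,0,0.01,0,0,0,1,0,0,0.02,0,0,0,1,0,0,0.02,0,0,0,1]'| grep -E 'pos|force: \['; done
python3 -m handwheel '[0,0,0.01,0,0,0,1,0,0,0.01,0,0,0,1]'| grep -E 'pos|force: \['
python3 -m handwheel '[0,0,0.01,0,0,0,1,0,0,0.01,0,0,0,1]'| grep -E 'pos|force: \['
```

```text
position: [0.6424, -0.0452, 0.1347]
force: [-1.1, 1.1, 3.2]
position: [0.6425, -0.0455, 0.1317]
force: [-0.2, 0.2, -0.4]
position: [0.6425, -0.0455, 0.1303]
force: [-0.3, 0.7, 1.7]
position: [0.6424, -0.0455, 0.1288]
force: [0.1, -0.1, 1.2]
```

Tip is at 0.121 m, so it's nearly down. I'll continue to the stop.

```bash
python3 -m handwheel '[0,0,0.01,0,0,0,1,0,0,0.01,0,0,0,1]'| grep -E 'pos|force: \['
python3 -m handwheel '[0,0,0.01,0,0,0,1,0,0,0.01,0,0,0,1]'| grep -E 'pos|force: \['
python3 -m handwheel '[0,0,0.01,0,0,0,1,0,0,0.01,0,0,0,1]'| grep -E 'pos|force: \['
```

```text
position: [0.6425, -0.0455, 0.1281]
force: [-0.6, -0.2, 4.9]
position: [0.6427, -0.0455, 0.128]
force: [-3.8, -0.3, 10.1]
position: [0.6428, -0.0455, 0.1279]
force: [-6.0, 0.3, 16.1]
```

```bash
python3 -m handwheel '[0,0,-0.1,0,0,0,1,0,0,-0.4,0,0,0,1,0.3,0,-0.6,0,0,0,1,0.6,0,-0.8,0,0,0,1,0.8,0,-0.8,0,0,0,1]'| grep -E 'pos|force: \['
python3 - <<'E'
from h import *
b=capture("scene")["image"][140:380,150:470,::-1]
cv2.imwrite("pics/end.png",cv2.convertScaleAbs(cv2.resize(b,(800,600)),alpha=1.5))
E
```

```text
position: [0.5254, -0.019, 0.2471]
force: [1.2, -0.2, 0.4]
```

View pics/end.png

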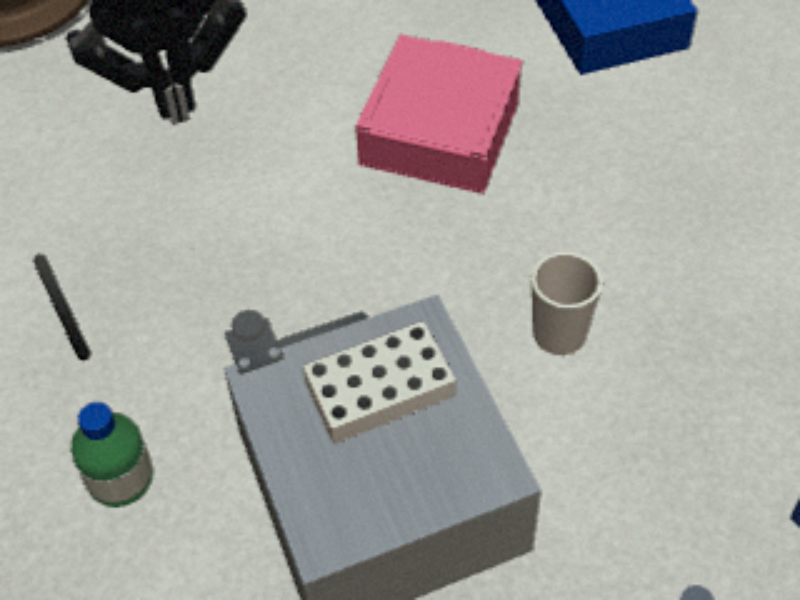

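The latch head now sits low on its bracket (250,325), the tray is home, the bystanders are in place, and the gripper is clear.

```bash
python3 -c "
from bench import *
print(close_job())"
```

```text
the job is handed in; nothing more can be done
None
```

The lid is shut, the tray is home and the latch is fully down, with the bystanders where they were; the job is handed in, and no verdict was shown.

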